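# Third hand at the hardness tester's fixture

### The arm

A 6-joint arm with a two-finger parallel gripper is mounted at the origin on the work surface. World frame = base frame: x ahead of the robot, y to its left, z up, the work surface at z = 0. Lengths are in m, angles in rad, forces in N, time in s.
With the tool pointing down it reaches from about 0.3 to 0.875 m from the base axis. Payload 4.2 kg.
Tool frame: the origin (TCP) lies at the very end of the fingers, on their centre line; the grasp point (between the pads) lies 19 mm behind it (pinch_z is the distance from the TCP to the grasp point, in m); x points along the fingers, z is the direction in which the jaws open and shut, and the axes are right-handed (so a half turn about x gives the same grasp; the last joint's range is limited). The gripper opens to 85 mm and grips with 20 to 120 N. Pads are 22 mm wide; open, the fingers measure 114 mm over their backs; the gripper's body (76 mm by 85 mm) begins 54 mm behind the grasp point. The pads swing forward as they close: fully open they stand 13 mm farther back than shut.
Start: joints at [-1.275, 0.32, 1.565, -0, 1.257, -0.02], TCP at [0.179, -0.547, 0.231] pointing down, gripper open.
Joint ranges: [-3.11, 3.11], [-0.84, 2.01], [0.21, 2.61], [-1.34, 4.49], [0.05, 2.63], [-2.56, 2.56]. Speed limits (rad/s): [2.57, 2.57, 3.14, 3.14, 3.14, 3.14].

### API

Orientations are given as [roll, pitch, yaw] about the fixed x, y, z axes, in that order (R = Rz(yaw) Ry(pitch) Rx(roll)).
In Python, from cell import * gives the robot as it stands. The module is installed in compiled form; this text tells all that it offers.
- The arm moves only by the tool play_rows, never from a script. Its argument "motion" is a list of rows, each an object of numbers: "rx", "ry", "rz": the turn, a rotation vector about the world's x, y, z in degrees; "dx", "dy", "dz": the shift along the world's x, y, z in mm; "jaw": the closure, from 0 (fully open) to 1 (shut). In form: [{"rx": .., "ry": .., "rz": .., "dx": .., "dy": .., "dz": .., "jaw": ..}, ...]. A call has 1 to 12 rows; each row shifts and turns the pose as measured when the row begins; what a row does not reach is not made up. A row lasts 1/12 s, in which the tool goes at most 41.7 mm and 7.16 degrees, less where a joint would pass 70% of its speed; a pose out of reach is approached as far as the arm can. A call with a gripper value outside its range is refused whole. The fingers move at their own pace and stop on an object; "force" is the grip in N (left out, the last holds). Time passes only in rows, so rows that do not move let the fingers close. It gives the time, the measured TCP pose, the force and the opening at its end, in the units of the state.
- state(): the state, without advancing time (a new reading comes with each control period).
- snapshot(name): name is "scene" or "top"; returns (picture, depth): 420x560x3 uint8, blue, green, red; 420x560 float32, m along the optical axis (not along the pixel's ray), 0 where there is no reading.
- camera_params(name): a dict with "camera_matrix" (3x3 intrinsics, pixels), "camera_from_world" (4x4, takes a point from world to camera coordinates). Camera axes: x right, y up, looking along -z (the intrinsics and any distortion apply to the point x, -y, -z); pixel columns grow to the right and rows downward; lengths in m; the calibration is good to about 2 mm. A picture is of the moment at which its call begins. camera_params takes no time and is no camera call.
- finish_job(): hands the job in, once; it reports no verdict.
The state is a dict: "t": time; "joint_positions": joint angles; "joint_velocities": joint speeds; "effort": joint torques, N m; "tool_pos": TCP position; "orientation": TCP orientation; "wrist_force": force on the tool from outside, world axes, zero at the start; "moment": the same for the moment, N m; "width": opening from 0.0 (shut) to 1.0 (fully open).
Only numpy, scipy, OpenCV 4.12 (cv2) and the standard library are available. Lean on these libraries where they do the work, as an engineer would, in place of code of your own. Each camera call takes 0.05 s, during which the arm holds its last target. There are 200 camera calls.

### The job

Stand the two plain steel locating pins from the rack in the two brass-ringed holes of the fixture plate, all the way home, then gently push the aluminium sample block lying on the plate square up against both pins. Finish while holding it there with a steady push of about 15 newtons, so that it bears on both pins while I tighten the clamps: do not let go, and keep the block on the plate throughout. Leave the plug gauges, the mounted specimens and everything else where they are.

Things in the scene. Friction and masses are not known exactly. Their poses are not given: they have to be found in the camera images.
- fixture: Dark grey steel plate, 180 mm (x) by 220 mm (y), on an XY stage fixed to the bench; flat top 78 mm above the bench. Origin: centre of the underside, on the bench. +x points from the block to the pin holes (roughly away from the robot). Steel strap clamps with black knobs, swung clear, at y = +90 and -90 mm (18 mm wide, x -26 to +50 mm, up to 48 mm above the plate). Micrometer heads stick out low at +x and +y
- hole_left (a point): Centre of the mouth (at the plate's top) of the left pin hole, ringed in brass, at x = +45, y = +35 mm of the fixture. Blind hole 13 mm across, 30 mm deep, upright
- hole_right (a point): Centre of the mouth of the right pin hole, ringed in brass, at x = +45, y = -35 mm of the fixture; otherwise the same
- block: Bright aluminium sample block, 45 mm (x) by 90 mm (y), 20 mm high, about 0.22 kg, lying loose and askew on the plate, on the robot's side of the holes. Origin: centre of its underside. Its long +x side goes against the pins. A push off its middle turns it; the final push goes midway between the pins. All parts are hard: the force builds up within a millimetre or so
- pin_a: Plain bright steel locating pin, 12 mm across, 72 mm long, about 60 g, standing upright in a rack socket. Origin: centre of its lower end. The lower end has a tapered nose (6.4 mm across at the tip, full diameter from 5 mm up). Either pin fits either hole; home, it stands 42 mm out of the plate and can lean a few degrees
- pin_b: The second locating pin, the same as pin_a
- rack: Black block fixed to the bench, 180 mm along its x, 56 mm along its y, 30 mm high, with a row of four sockets along its x (at -66, -22, +22, +66 mm), 13 mm across and 22 mm deep, which hold the two pins and the two gauges in any order. A pin stands 50 mm out of it. Origin: centre of its underside
- gauge_red: Plug gauge with a red plastic handle 18 mm across, standing in the rack, 50 mm out of it; origin at its lower end; to be left there
- gauge_green: Plug gauge with a green plastic handle, otherwise the same; to be left there
- tray: White open tray fixed to the bench, 150 by 100 mm, 22 mm high, with three mounted specimens; origin: centre of its underside
- mount_red: Red resin disc, 30 mm across, 20 mm high, in the tray; leave alone
- mount_black: Black resin disc, 30 mm across, 20 mm high, in the tray; leave alone
- mount_amber: Orange resin disc, 30 mm across, 20 mm high, in the tray; leave alone
- spare_block: Square steel block, 60 by 60 by 16 mm, on the bench beyond the fixture; leave alone
- mouse: Black computer mouse, 105 by 60 by 34 mm, on the bench beyond the fixture; leave alone
Not all that is in view belongs to the job. Of the things like the block, leave any that is black or red; of the rest the smaller one is meant.

How it is judged:
On the way:
1. both locating pins stand fully home in the two holes of the fixture plate (((horizontal distance between pin_a and hole_left below 0.003 m and z of each of pin_a, pin_b in the frame of fixture below 0.051 m and angle between each of pin_a, pin_b's own z axis and vertical below 0.12 rad and horizontal distance between pin_b and hole_right below 0.003 m) or (horizontal distance between pin_a and hole_right below 0.003 m and z of each of pin_a, pin_b in the frame of fixture below 0.051 m and angle between each of pin_a, pin_b's own z axis and vertical below 0.12 rad and horizontal distance between pin_b and hole_left below 0.003 m))), for 0.2 s.
At the end, for the whole second after the job is handed in: Both pins home in the two holes (within 3 mm of centre, at most 3 mm off the bottom, leaning under 0.12 rad). Block flat on the plate, still, square to the fixture within 0.06 rad, against both pins. The robot pushes it (over 3 N); each pin feels 1 to 15 N from the block through the last second (((horizontal distance between pin_a and hole_left below 0.003 m and z of each of pin_a, pin_b in the frame of fixture below 0.051 m and angle between each of pin_a, pin_b's own z axis and vertical below 0.12 rad and horizontal distance between pin_b and hole_right below 0.003 m) or (horizontal distance between pin_a and hole_right below 0.003 m and z of each of pin_a, pin_b in the frame of fixture below 0.051 m and angle between each of pin_a, pin_b's own z axis and vertical below 0.12 rad and horizontal distance between pin_b and hole_left below 0.003 m)) and contact force between block and pin_a between 1 and 15 N and contact force between block and pin_b between 1 and 15 N and contact force between any of the fingers, the arm and block above 3 N and angle between the x axis of block and the x axis of fixture, either way round below 0.06 rad and angle between block's own z axis and vertical below 0.03 rad and z of block in the frame of fixture between 0.075 and 0.081 m and x of block in the frame of fixture between 0.012 and 0.021 m and linear speed of block below 0.01 m/s); the arm keeps its last pose, push and grip.
It fails at once if a plug gauge is moved by more than 20 mm (distance of any of gauge_red, gauge_green from where it was at the start of the episode above 0.02 m).
It fails at once if a mounted specimen is moved by more than 20 mm (distance of any of mount_red, mount_black, mount_amber from where it was at the start of the episode above 0.02 m).
It fails at once if the spare block or the mouse is moved by more than 20 mm (distance of any of spare_block, mouse from where it was at the start of the episode above 0.02 m).
It fails at once if the block is lifted off the plate (z of block in the frame of fixture above 0.09 m).
It fails at once if the block is rammed against a pin with more than 60 N (contact force between block and pin_a above 60 N or contact force between block and pin_b above 60 N).
It also fails if it takes over 72 s, if anything falls off the work surface, if the arm or the gripper's body presses on something with over 40 N, if the wrist force passes 120 N, or if a joint passes its speed limit or range.

## Working session

There is one attempt and no reset: what is moved stays moved. The work goes in short steps, Python scripts to look and compute and a tool call to move; the robot and the scene stay as the last step left them, time stands still between calls to the robot, and variables do not carry over. Pictures are saved under pics/ and viewed, about 8 in all and at most 12, crops included, and the job is handed in when it is done.

Besides the shell and the picture viewer there is one more tool, called after "Call:" as a command line: name --argument value ..., lists and objects as JSON in quotes. play_rows: Moves the arm, as the interface text tells. Its arguments: {"type":"object","properties":{"motion":{"type":"array","items":{"type":"object","properties":{"rx":{"type":"number"},"ry":{"type":"number"},"rz":{"type":"number"},"dx":{"type":"number"},"dy":{"type":"number"},"dz":{"type":"number"},"jaw":{"type":"number"}}}},"force":{"type":"number"}},"required":["motion"]}

```bash
mkdir -p pics; ls; python3 - <<'E'
from cell import *
import cv2,numpy as np
for n in("scene","top"):
    p,d=snapshot(n); cv2.imwrite(f"pics/{n}0.png",p); np.save(f"{n}0.npy",d)
    c=camera_params(n); print(n,np.round(c["camera_matrix"],1).tolist(),np.round(c["camera_from_world"],4).tolist(),[k for k in c])
print(state())
E
```

```text
pics
scene [[515.8, 0.0, 274.2], [0.0, 515.8, 198.6], [0.0, 0.0, 1.0]] [[0.8473, 0.531, 0.0111, -0.4587], [-0.3929, 0.6126, 0.6858, 0.161], [0.3574, -0.5855, 0.7277, -1.2676], [0.0, 0.0, 0.0, 1.0]] ['camera_matrix', 'camera_from_world']
top [[444.9, 0.0, 279.1], [0.0, 444.9, 205.1], [0.0, 0.0, 1.0]] [[-0.0117, -0.9996, -0.0266, 0.0158], [0.9941, -0.0145, 0.1074, -0.5377], [-0.1078, -0.0252, 0.9939, -0.9554], [0.0, 0.0, 0.0, 1.0]] ['camera_matrix', 'camera_from_world']
{'t': 0.1, 'joint_positions': array([-1.27498763e+00,  3.20255943e-01,  1.56553871e+00, -2.34951591e-05,
        1.25743852e+00, -1.99973181e-02]), 'joint_velocities': array([-0.00157655, -0.00173769, -0.00072813,  0.00079244, -0.00096551,
       -0.00078418]), 'effort': array([ 7.82236311e-04, -4.16406941e+01, -2.34702623e+01,  9.27108817e-05,
        4.79481358e-03, -6.34097255e-07]), 'tool_pos': array([ 0.17845571, -0.54615616,  0.2305574 ]), 'orientation': array([3.13521158, 1.56915565, 1.88022853]), 'wrist_force': array([ 0.43358012, -0.10478723, -0.4897446 ]), 'moment': array([-0.03683144, -0.00300418,  0.01858925]), 'width': 1.002272418425641}
```

View pics/scene0.png

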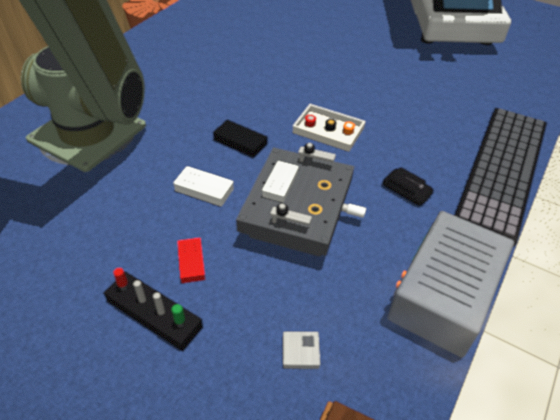

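View pics/top0.png

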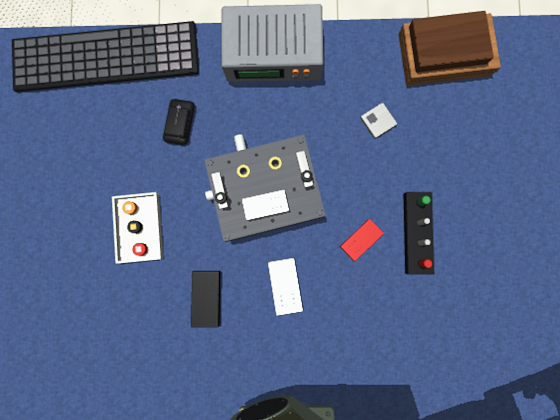

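Candidates for the block, top view: white block on plate (266,206), larger white block on bench (285,287), black (205,298) and red (362,240). I choose the one on the plate, which is the smaller of the two bright blocks. The pins are the bare grey tops at (427,221) and (427,242), between the green (425,201) and red (427,264) gauges.

```bash
cat > h.py <<'E'
from cell import *
import cv2,numpy as np
def ray(n,uv,z):
    c=camera_params(n);K=c["camera_matrix"];T=c["camera_from_world"]
    uv=np.atleast_2d(np.asarray(uv,float))
    d=np.c_[(uv[:,0]-K[0,2])/K[0,0],-(uv[:,1]-K[1,2])/K[1,1],-np.ones(len(uv))]@T[:3,:3]
    o=-T[:3,:3].T@T[:3,3]
    return o+d*((z-o[2])/d[:,2])[:,None]
def proj(n,P):
    c=camera_params(n);K=c["camera_matrix"];T=c["camera_from_world"]
    p=np.atleast_2d(P)@T[:3,:3].T+T[:3,3]
    return np.c_[K[0,2]-K[0,0]*p[:,0]/p[:,2],K[1,2]+K[1,1]*p[:,1]/p[:,2]]
def blobs(m,box,amin):
    x0,y0,x1,y1=box;mm=np.zeros(m.shape,np.uint8);mm[y0:y1,x0:x1]=m[y0:y1,x0:x1]
    n,l,s,c=cv2.connectedComponentsWithStats(mm)
    return [(c[i],s[i,4],(l==i).astype(np.uint8)) for i in range(1,n) if s[i,4]>=amin]
def rect(m):
    c=max(cv2.findContours(m,cv2.RETR_EXTERNAL,cv2.CHAIN_APPROX_NONE)[0],key=cv2.contourArea)
    return cv2.boxPoints(cv2.minAreaRect(c))
E
python3 - <<'E'
from h import *
p=cv2.imread("pics/top0.png");hsv=cv2.cvtColor(p,cv2.COLOR_BGR2HSV);D=np.load("top0.npy")
H,S,V=cv2.split(hsv)
print("rings")
ring=((H>15)&(H<35)&(S>90)&(V>80)).astype(np.uint8)
for c,a,m in blobs(ring,(200,130,330,245),8):
    (x,y),r=cv2.minEnclosingCircle(cv2.findNonZero(m)); print(c,a,(x,y),r,ray("top",(x,y),.078))
print("block/plate")
br=((S<50)&(V>150)).astype(np.uint8)
for box,z in (((235,180,295,225),.098),((262,250,310,325),.02)):
  for c,a,m in blobs(br,box,200):
    b=rect(m);w=ray("top",b,z);print(c,a,np.round(w,4).tolist(),"sides",np.linalg.norm(np.diff(w,axis=0),axis=1))
print("pins")
g=((S<60)&(V>110)).astype(np.uint8)
for c,a,m in blobs(g,(404,190,435,275),5): print(c,a,ray("top",c,.080))
for nm,mk in(("red",((H<8)|(H>172))&(S>120)),("green",(H>45)&(H<85)&(S>120))):
  for c,a,m in blobs(mk.astype(np.uint8),(404,190,436,275),5): print(nm,c,a,ray("top",c,.08))
rk=((V<60)).astype(np.uint8)
for c,a,m in blobs(rk,(398,185,440,280),200): print("rack",a,ray("top",rect(m),.03))
pl=((V<110)&(S<110)).astype(np.uint8)
for c,a,m in blobs(cv2.morphologyEx(pl,cv2.MORPH_OPEN,np.ones((5,5))),(200,130,335,248),2000):
  print("plate",a,rect(m),ray("top",rect(m),.078))
cv2.imwrite("pics/crops.png",np.hstack([cv2.resize(p[125:250,195:335],None,fx=3.5,fy=3.5,interpolation=2),cv2.resize(p[185:280,395:445],(230,437),interpolation=2)]) if 0 else np.hstack([cv2.resize(p[125:250,195:335],(490,437),interpolation=2),cv2.resize(p[185:280,395:445],(230,437),interpolation=2)]))
E
```

```text
rings
[274.65060241 162.45783133] 83 (274.7727355957031, 162.5) 6.290910720825195 [[0.62385353 0.01569934 0.078     ]]
[242.87058824 170.58823529] 85 (242.8333282470703, 170.5) 6.3465728759765625 [[0.60774209 0.08378693 0.078     ]]
block/plate
[264.76703967 204.3214649 ] 983 [[0.5458, 0.0862, 0.098], [0.5645, -0.0033, 0.098], [0.5193, -0.0126, 0.098], [0.5007, 0.0763, 0.098]] sides [0.09139986 0.04611416 0.09089211]
[284.79673691 286.32222978] 1471 [[0.4139, 0.0373, 0.02], [0.4229, -0.0214, 0.02], [0.3068, -0.0391, 0.02], [0.2978, 0.0188, 0.02]] sides [0.05944439 0.11748799 0.05865819]
pins
[426.5 220.5] 32 [[ 0.49591619 -0.29757653  0.08      ]]
[427.      241.65625] 32 [[ 0.45222578 -0.29654533  0.08      ]]
red [425.26851852 263.11111111] 108 [[ 0.40842024 -0.2909577   0.08      ]]
green [423.84210526 200.38947368] 95 [[ 0.53792957 -0.29406068  0.08      ]]
rack 1989 [[ 0.56272372 -0.26391794  0.03      ]
 [ 0.56351637 -0.32559905  0.03      ]
 [ 0.38585616 -0.32190877  0.03      ]
 [ 0.38481733 -0.26142563  0.03      ]]
```

View pics/crops.png

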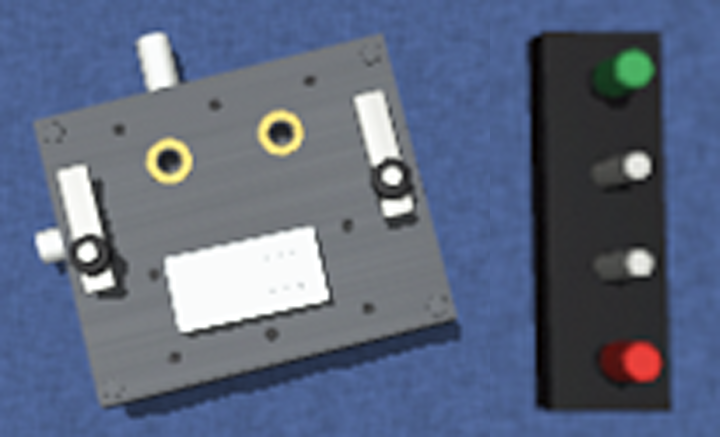

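The crop confirms it: the 45x90 block is on the plate and two bare pins stand between the gauges. I'm moving above the first pin now, the one next to green.

Call:
play_rows --motion '[{"dx": 32, "dy": 25, "rz": -4.4}, {"dx": 32, "dy": 25}, {"dx": 32, "dy": 25}, {"dx": 32, "dy": 25}, {"dx": 32, "dy": 25}, {"dx": 32, "dy": 25}, {"dx": 32, "dy": 25}, {"dx": 32, "dy": 25}, {"dx": 32, "dy": 25, "dz": -10}, {"dx": 20, "dy": 15, "dz": -10}, {"dx": 8, "dy": 6, "dz": -10}, {}]'

```text
invalid input at $.motion[0]: expected keys rx, ry, rz, dx, dy, dz, jaw
```

Call:
play_rows --motion '[{"dx": 32, "dy": 25, "dz": 0, "rx": 0, "ry": 0, "rz": -4.4, "jaw": 0}, {"dx": 32, "dy": 25, "dz": 0, "rx": 0, "ry": 0, "rz": 0, "jaw": 0}, {"dx": 32, "dy": 25, "dz": 0, "rx": 0, "ry": 0, "rz": 0, "jaw": 0}, {"dx": 32, "dy": 25, "dz": 0, "rx": 0, "ry": 0, "rz": 0, "jaw": 0}, {"dx": 32, "dy": 25, "dz": 0, "rx": 0, "ry": 0, "rz": 0, "jaw": 0}, {"dx": 32, "dy": 25, "dz": 0, "rx": 0, "ry": 0, "rz": 0, "jaw": 0}, {"dx": 32, "dy": 25, "dz": 0, "rx": 0, "ry": 0, "rz": 0, "jaw": 0}, {"dx": 32, "dy": 25, "dz": 0, "rx": 0, "ry": 0, "rz": 0, "jaw": 0}, {"dx": 32, "dy": 25, "dz": -10, "rx": 0, "ry": 0, "rz": 0, "jaw": 0}, {"dx": 20, "dy": 15, "dz": -10, "rx": 0, "ry": 0, "rz": 0, "jaw": 0}, {"dx": 8, "dy": 6, "dz": -10, "rx": 0, "ry": 0, "rz": 0, "jaw": 0}, {"dx": 0, "dy": 0, "dz": 0, "rx": 0, "ry": 0, "rz": 0, "jaw": 0}]' --force 40

```text
t: 1.1
tool_pos: [0.4998, -0.2892, 0.1949]
orientation: [-2.626, 1.563, 2.315]
wrist_force: [-0.3, -0.2, -0.4]
width: 0.997
```

```bash
cat >> h.py <<'E'
from scipy.spatial.transform import Rotation as Ro
def st():
    s=state();R=Ro.from_euler("xyz",s["orientation"]).as_matrix()
    print("t",round(s["t"],2),"tcp",np.round(s["tool_pos"]*1000,1),"x",np.round(R[:,0],3),"jaw",np.round(R[:,2],3),"yaw",round(np.degrees(np.arctan2(R[1,2],R[0,2])),1),"F",np.round(s["wrist_force"],1),"M",np.round(s["moment"],2),"w",round(s["width"],3),"q6",round(s["joint_positions"][5],2));return s,R
E
python3 - <<'E'
from h import *
st()
E
```

```text
t 1.1 tcp [ 499.8 -289.2  194.9] x [-0.005  0.006 -1.   ] jaw [ 0.226 -0.974 -0.007] yaw -76.9 F [-0.3 -0.2 -0.4] M [-0.    0.05 -0.02] w 0.997 q6 0.8
```

Call:
play_rows --motion '[{"dx": -4, "dy": -8, "dz": -35, "rx": 0, "ry": 0, "rz": 0, "jaw": 0}, {"dx": 0, "dy": 0, "dz": -38, "rx": 0, "ry": 0, "rz": 0, "jaw": 0}, {"dx": 0, "dy": 0, "dz": -36, "rx": 0, "ry": 0, "rz": 0, "jaw": 0}, {"dx": 0, "dy": 0, "dz": -28, "rx": 0, "ry": 0, "rz": 0, "jaw": 0}, {"dx": 0, "dy": 0, "dz": -12, "rx": 0, "ry": 0, "rz": 0, "jaw": 0}, {"dx": 0, "dy": 0, "dz": 0, "rx": 0, "ry": 0, "rz": 0, "jaw": 0}]'

```text
t: 1.6
tool_pos: [0.4906, -0.3026, 0.0426]
orientation: [-1.895, 1.566, 3.044]
wrist_force: [-0.1, -0.2, 0.3]
width: 1.004
```

```bash
python3 - <<'E'
from h import *
s,R=st()
p,d=snapshot("scene");q,_=snapshot("top")
a=proj("scene",[.496,-.2976,.08])[0].astype(int);b=proj("top",[.496,-.2976,.08])[0].astype(int)
A=p[a[1]-60:a[1]+60,a[0]-60:a[0]+60];B=q[b[1]-60:b[1]+60,b[0]-60:b[0]+60]
cv2.imwrite("pics/g1.png",cv2.resize(np.hstack([A,B]),(800,400),interpolation=2));print(a,b)
E
```

```text
t 1.6 tcp [ 490.6 -302.6   42.6] x [-0.004  0.    -1.   ] jaw [ 0.225 -0.974 -0.001] yaw -77.0 F [-0.1 -0.2  0.3] M [-0.    0.04 -0.01] w 1.004 q6 0.77
[156 295] [426 220]
```

View pics/g1.png

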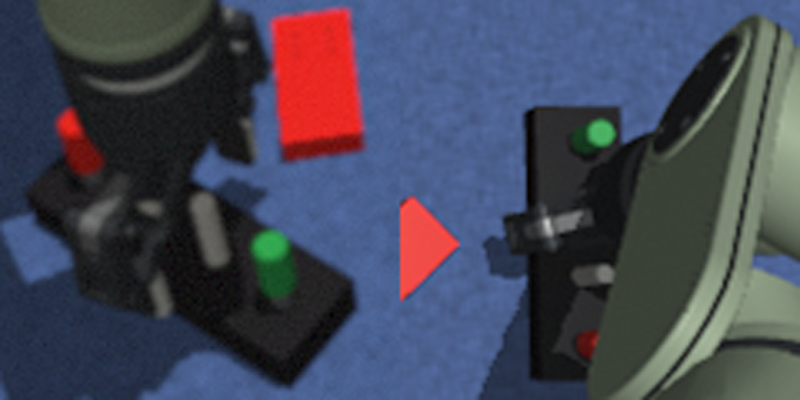

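The side view shows the pin next to green (crop 210,230) standing between the finger tips (160,290) and (245,155). Next I correct by a few mm and close.

Call:
play_rows --motion '[{"dx": 5, "dy": 4.5, "dz": 3, "rx": 0, "ry": 0, "rz": 0, "jaw": 0}, {"dx": 0, "dy": 0, "dz": 0, "rx": 0, "ry": 0, "rz": 0, "jaw": 0.6}, {"dx": 0, "dy": 0, "dz": 0, "rx": 0, "ry": 0, "rz": 0, "jaw": 0.8}, {"dx": 0, "dy": 0, "dz": 0, "rx": 0, "ry": 0, "rz": 0, "jaw": 0.8}, {"dx": 0, "dy": 0, "dz": 0, "rx": 0, "ry": 0, "rz": 0, "jaw": 0.8}, {"dx": 0, "dy": 0, "dz": 0, "rx": 0, "ry": 0, "rz": 0, "jaw": 0.8}, {"dx": 0, "dy": 0, "dz": 0, "rx": 0, "ry": 0, "rz": 0, "jaw": 1}, {"dx": 0, "dy": 0, "dz": 0, "rx": 0, "ry": 0, "rz": 0, "jaw": 1}, {"dx": 0, "dy": 0, "dz": 0, "rx": 0, "ry": 0, "rz": 0, "jaw": 1}, {"dx": 0, "dy": 0, "dz": 0, "rx": 0, "ry": 0, "rz": 0, "jaw": 1}]' --force 30

```text
t: 2.53
tool_pos: [0.5, -0.2985, 0.0565]
orientation: [0.992, 1.561, -0.355]
wrist_force: [0.7, 1.1, -0.4]
width: 0.127
```

```bash
python3 -c "
from h import *
st()"
```

```text
t 2.53 tcp [ 500.  -298.5   56.5] x [ 0.009 -0.003 -1.   ] jaw [ 0.222 -0.975  0.005] yaw -77.2 F [ 0.7  1.1 -0.4] M [ 0.14 -0.15  0.02] w 0.127 q6 0.79
```

Call:
play_rows --motion '[{"dx": 0, "dy": 0, "dz": 0, "rx": 0, "ry": 0, "rz": 0, "jaw": 0.7}, {"dx": 0, "dy": 0, "dz": 0, "rx": 0, "ry": 0, "rz": 0, "jaw": 0.7}, {"dx": 0, "dy": 0, "dz": 0, "rx": 0, "ry": 0, "rz": 0, "jaw": 0.7}]'

```text
t: 2.78
tool_pos: [0.5004, -0.2995, 0.0565]
orientation: [0.814, 1.56, -0.532]
wrist_force: [-1.6, -0.5, 0.3]
width: 0.299
```

Call:
play_rows --motion '[{"dx": -3, "dy": 0, "dz": -8, "rx": 0, "ry": 0, "rz": 0, "jaw": 0.7}]'

```text
t: 2.87
tool_pos: [0.4989, -0.3006, 0.0496]
orientation: [0.787, 1.555, -0.558]
wrist_force: [-0.4, -0.8, 0.2]
width: 0.299
```

Call:
play_rows --motion '[{"dx": 0, "dy": 0, "dz": 0, "rx": 0, "ry": 0, "rz": 0, "jaw": 0.7}]'

```text
t: 2.95
tool_pos: [0.4974, -0.3002, 0.048]
orientation: [0.759, 1.558, -0.587]
wrist_force: [-0.9, -0.2, -0.9]
width: 0.298
```

Call:
play_rows --motion '[{"dx": 0, "dy": 0, "dz": 0, "rx": 0, "ry": 0, "rz": 0, "jaw": 0.7}]'

```text
t: 3.03
tool_pos: [0.4973, -0.3004, 0.0476]
orientation: [0.751, 1.558, -0.595]
wrist_force: [0.7, -0.8, 0.8]
width: 0.302
```

Call:
play_rows --motion '[{"dx": 0, "dy": 2, "dz": 0, "rx": 0, "ry": 0, "rz": 0, "jaw": 0.9}, {"dx": 0, "dy": 0, "dz": 0, "rx": 0, "ry": 0, "rz": 0, "jaw": 1}, {"dx": 0, "dy": 0, "dz": 0, "rx": 0, "ry": 0, "rz": 0, "jaw": 1}, {"dx": 0, "dy": 0, "dz": 0, "rx": 0, "ry": 0, "rz": 0, "jaw": 1}, {"dx": 0, "dy": 0, "dz": 0, "rx": 0, "ry": 0, "rz": 0, "jaw": 1}]'

```text
t: 3.45
tool_pos: [0.4969, -0.2981, 0.0473]
orientation: [0.754, 1.559, -0.592]
wrist_force: [-0.2, 0.3, -0.5]
width: 0.129
```

Call:
play_rows --motion '[{"dx": 0, "dy": 0, "dz": 25, "rx": 0, "ry": 0, "rz": 0, "jaw": 1}, {"dx": 0, "dy": 0, "dz": 35, "rx": 0, "ry": 0, "rz": 0, "jaw": 1}, {"dx": 0, "dy": 0, "dz": 35, "rx": 0, "ry": 0, "rz": 0, "jaw": 1}, {"dx": 0, "dy": 0, "dz": 20, "rx": 0, "ry": 0, "rz": 0, "jaw": 1}, {"dx": 0, "dy": 0, "dz": 0, "rx": 0, "ry": 0, "rz": 0, "jaw": 1}]'

```text
t: 3.87
tool_pos: [0.4967, -0.2981, 0.1646]
orientation: [0.707, 1.561, -0.639]
wrist_force: [0.2, -0.2, -0.6]
width: 0.123
```

```bash
python3 - <<'E'
from h import *
s,R=st()
p,d=snapshot("scene");cv2.imwrite("pics/lift.png",p)
a=proj("scene",s["tool_pos"])[0].astype(int)
cv2.imwrite("pics/lift1.png",cv2.resize(p[a[1]-50:a[1]+50,a[0]-50:a[0]+50],(500,500),interpolation=2));print(a)
E
```

```text
t 3.87 tcp [ 496.7 -298.1  164.6] x [ 0.008 -0.006 -1.   ] jaw [ 0.223 -0.975  0.008] yaw -77.1 F [ 0.2 -0.2 -0.6] M [ 0.05 -0.05  0.  ] w 0.123 q6 0.79
[148 265]
```

View pics/lift1.png

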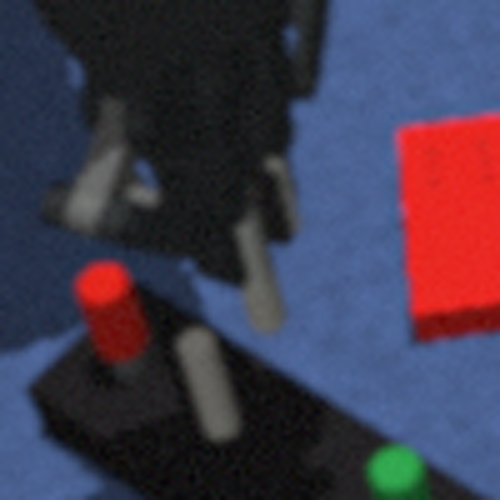

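The pin is held and hangs upright (crop 262,290). Next I cross-check the hole positions and the pin's offset in the pads using the scene view.

```bash
python3 - <<'E'
from h import *
s=state();T=s["tool_pos"]
p=cv2.imread("pics/scene0.png");H,S,V=cv2.split(cv2.cvtColor(p,cv2.COLOR_BGR2HSV))
for c,a,m in blobs(((H>12)&(H<35)&(S>90)&(V>80)).astype(np.uint8),(235,145,355,255),8):
    (x,y),r=cv2.fitEllipse(cv2.findNonZero(m))[:2] if a>5 else 0; print("ring",c,a,(x,y),ray("scene",(x,y),.078),ray("scene",c,.078))
for h in[(.6077,.0838,.078),(.6239,.0157,.078)]: print(proj("scene",h))
# pin in hand: bright-ish narrow rows
q=cv2.imread("pics/lift.png")
for dz in(-.018,-.022,-.026,-.030):
    uv=proj("scene",T+[0,0,dz])[0];r=int(round(uv[1]));c=int(uv[0]);row=cv2.cvtColor(q,cv2.COLOR_BGR2HSV)[r,c-12:c+13]
    w=[i+c-12 for i in range(25) if row[i,1]<80 and row[i,2]>60];print(dz,uv,w and (w[0],w[-1]))
E
```

```text
ring [324.11881188 184.51485149] 101 (324.0102233886719, 184.48263549804688) [[0.60596746 0.08522258 0.078     ]] [[0.60619642 0.08526031 0.078     ]]
ring [314.85321101 208.78899083] 109 (314.76177978515625, 208.716796875) [[0.62232266 0.01709325 0.078     ]] [[0.62256337 0.01702361 0.078     ]]
[[324.43212131 185.23079574]]
[[315.12659952 209.49293913]]
-0.018 [150.21150231 273.0129225 ] (146, 153)
-0.022 [150.62693255 274.48618812] (146, 153)
-0.026 [151.03940046 275.94894824] (147, 154)
-0.03 [151.44893761 277.40131483] (147, 154)
```

Call:
play_rows --motion '[{"dx": 6, "dy": 20, "dz": 12, "rx": 0.3, "ry": 0.4, "rz": 0, "jaw": 1}, {"dx": 11, "dy": 38, "dz": 10, "rx": 0, "ry": 0, "rz": 0, "jaw": 1}, {"dx": 11, "dy": 38, "dz": 5, "rx": 0, "ry": 0, "rz": 0, "jaw": 1}, {"dx": 11, "dy": 38, "dz": 0, "rx": 0, "ry": 0, "rz": 0, "jaw": 1}, {"dx": 11, "dy": 38, "dz": 0, "rx": 0, "ry": 0, "rz": 0, "jaw": 1}, {"dx": 11, "dy": 38, "dz": 0, "rx": 0, "ry": 0, "rz": 0, "jaw": 1}, {"dx": 11, "dy": 38, "dz": 0, "rx": 0, "ry": 0, "rz": 0, "jaw": 1}, {"dx": 11, "dy": 38, "dz": 0, "rx": 0, "ry": 0, "rz": 0, "jaw": 1}, {"dx": 11, "dy": 36, "dz": 0, "rx": 0, "ry": 0, "rz": 0, "jaw": 1}, {"dx": 6, "dy": 20, "dz": 0, "rx": 0, "ry": 0, "rz": 0, "jaw": 1}, {"dx": 0, "dy": 0, "dz": 0, "rx": 0, "ry": 0, "rz": 0, "jaw": 1}, {"dx": 0, "dy": 0, "dz": 0, "rx": 0, "ry": 0, "rz": 0, "jaw": 1}]'

```text
t: 4.92
tool_pos: [0.5883, 0.0603, 0.1687]
orientation: [-1.879, 1.539, 3.054]
wrist_force: [0.4, -0.9, -0.2]
width: 0.129
```

```bash
python3 -c "
from h import *
st()"
```

```text
t 4.92 tcp [588.3  60.3 168.7] x [-0.032  0.003 -0.999] jaw [ 0.219 -0.976 -0.01 ] yaw -77.4 F [ 0.4 -0.9 -0.2] M [-0.03 -0.03 -0.01] w 0.129 q6 1.43
```

Call:
play_rows --motion '[{"dx": 13, "dy": 16, "dz": 0, "rx": -0.2, "ry": -1.8, "rz": 0, "jaw": 1}, {"dx": 6, "dy": 7, "dz": -10, "rx": 0, "ry": 0, "rz": 0, "jaw": 1}, {"dx": 0, "dy": 0, "dz": -20, "rx": 0, "ry": 0, "rz": 0, "jaw": 1}, {"dx": 0, "dy": 0, "dz": -8, "rx": 0, "ry": 0, "rz": 0, "jaw": 1}, {"dx": 0, "dy": 0, "dz": 0, "rx": 0, "ry": 0, "rz": 0, "jaw": 1}]'

```text
t: 5.33
tool_pos: [0.6047, 0.0792, 0.123]
orientation: [-1.374, 1.56, -2.727]
wrist_force: [0.1, 0.2, -0.2]
width: 0.127
```

```bash
python3 - <<'E'
from h import *
s,R=st()
p,d=snapshot("scene");q,_=snapshot("top");cv2.imwrite("pics/hov.png",p);cv2.imwrite("pics/hovt.png",q)
A=p[145:235,270:380];B=q[125:215,200:310]
cv2.imwrite("pics/hov1.png",cv2.resize(np.hstack([A,B]),(792,324),interpolation=2))
tip=s["tool_pos"]+R[:,0]*.039
print("tip",tip,proj("scene",tip),proj("top",tip))
E
```

```text
t 5.33 tcp [604.7  79.2 123. ] x [-0.01  -0.004 -1.   ] jaw [ 0.216 -0.976  0.002] yaw -77.5 F [ 0.1  0.2 -0.2] M [ 0.05 -0.01  0.02] w 0.127 q6 1.47
tip [0.60429041 0.07898403 0.08401077] [[322.04519676 183.90392991]] [[244.8016368  171.54843432]]
```

View pics/hov1.png

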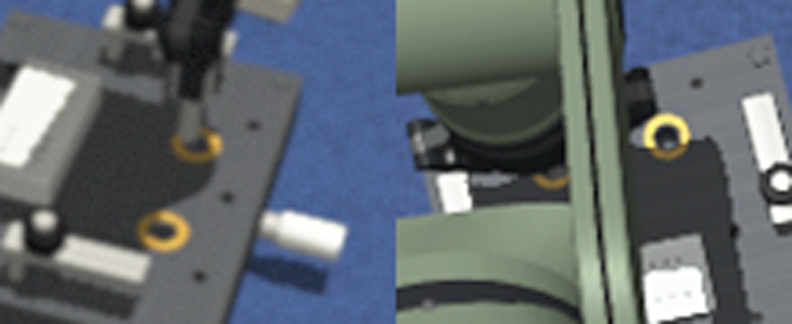

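Call:
play_rows --motion '[{"dx": 3.2, "dy": 5, "dz": 2, "rx": 0.2, "ry": -0.6, "rz": 0, "jaw": 1}, {"dx": 0, "dy": 0, "dz": 0, "rx": 0, "ry": 0, "rz": 0, "jaw": 1}, {"dx": 0, "dy": 0, "dz": 0, "rx": 0, "ry": 0, "rz": 0, "jaw": 1}]'

```text
t: 5.68
tool_pos: [0.6099, 0.0831, 0.1286]
orientation: [1.336, 1.564, -0.02]
wrist_force: [0.6, -0.9, -0.1]
width: 0.128
```

```bash
python3 -c "
from h import *
st()"
```

```text
t 5.68 tcp [609.9  83.1 128.6] x [ 0.006 -0.    -1.   ] jaw [ 0.213 -0.977  0.001] yaw -77.7 F [ 0.6 -0.9 -0.1] M [0.04 0.02 0.05] w 0.128 q6 1.47
```

Call:
play_rows --motion '[{"dx": -2, "dy": 1, "dz": -5, "rx": 0, "ry": 0.3, "rz": 0, "jaw": 1}, {"dx": 0, "dy": 0, "dz": 0, "rx": 0, "ry": 0, "rz": 0, "jaw": 1}, {"dx": 0, "dy": 0, "dz": 0, "rx": 0, "ry": 0, "rz": 0, "jaw": 1}]'

```text
t: 5.93
tool_pos: [0.6086, 0.0842, 0.1251]
orientation: [1.414, 1.566, 0.058]
wrist_force: [0.3, -0.6, -0.4]
width: 0.128
```

Call:
play_rows --motion '[{"dx": 0, "dy": 0, "dz": -4, "rx": 0, "ry": 0, "rz": 0, "jaw": 1}, {"dx": 0, "dy": 0, "dz": -4, "rx": 0, "ry": 0, "rz": 0, "jaw": 1}]'

```text
t: 6.1
tool_pos: [0.6091, 0.0843, 0.1177]
orientation: [1.426, 1.564, 0.071]
wrist_force: [0.0, 0.0, -0.4]
width: 0.129
```

Call:
play_rows --motion '[{"dx": -0.7, "dy": 0, "dz": -3, "rx": 0, "ry": 0, "rz": 0, "jaw": 1}, {"dx": 0, "dy": 0, "dz": -2, "rx": 0, "ry": 0, "rz": 0, "jaw": 1}]'

```text
t: 6.27
tool_pos: [0.6079, 0.0843, 0.1116]
orientation: [1.414, 1.565, 0.058]
wrist_force: [0.6, 0.3, -1.3]
width: 0.132
```

Call:
play_rows --motion '[{"dx": 0, "dy": 0, "dz": -2, "rx": 0, "ry": 0, "rz": 0, "jaw": 1}, {"dx": 0, "dy": 0, "dz": -2, "rx": 0, "ry": 0, "rz": 0, "jaw": 1}]'

```text
t: 6.43
tool_pos: [0.6076, 0.0843, 0.1067]
orientation: [1.407, 1.566, 0.051]
wrist_force: [-0.2, -0.2, -0.4]
width: 0.125
```

Call:
play_rows --motion '[{"dx": 0, "dy": 0, "dz": -4, "rx": 0, "ry": 0, "rz": 0, "jaw": 1}, {"dx": 0, "dy": 0, "dz": -4, "rx": 0, "ry": 0, "rz": 0, "jaw": 1}]'

```text
t: 6.6
tool_pos: [0.6079, 0.0843, 0.0982]
orientation: [1.406, 1.566, 0.051]
wrist_force: [-0.3, 0.2, -0.6]
width: 0.129
```

Call:
play_rows --motion '[{"dx": 0, "dy": 0, "dz": -4, "rx": 0, "ry": 0, "rz": 0, "jaw": 1}, {"dx": 0, "dy": 0, "dz": -3, "rx": 0, "ry": 0, "rz": 0, "jaw": 1}]'

```text
t: 6.77
tool_pos: [0.6077, 0.0843, 0.0901]
orientation: [1.39, 1.566, 0.034]
wrist_force: [-0.0, -0.2, -0.8]
width: 0.127
```

Call:
play_rows --motion '[{"dx": 0, "dy": 0, "dz": -2, "rx": 0, "ry": 0, "rz": 0, "jaw": 1}, {"dx": 0, "dy": 0, "dz": 0, "rx": 0, "ry": 0, "rz": 0, "jaw": 1}]'

```text
t: 6.93
tool_pos: [0.6076, 0.0843, 0.0874]
orientation: [1.395, 1.567, 0.04]
wrist_force: [-0.8, -0.3, 0.8]
width: 0.13
```

Call:
play_rows --motion '[{"dx": 0, "dy": 0, "dz": 0, "rx": 0, "ry": 0, "rz": 0, "jaw": 0.65}, {"dx": 0, "dy": 0, "dz": 0, "rx": 0, "ry": 0, "rz": 0, "jaw": 0.65}, {"dx": 0, "dy": 0, "dz": 0, "rx": 0, "ry": 0, "rz": 0, "jaw": 0.65}, {"dx": 0, "dy": 0, "dz": 20, "rx": 0, "ry": 0, "rz": 0, "jaw": 0.65}, {"dx": 0, "dy": 0, "dz": 35, "rx": 0, "ry": 0, "rz": 0, "jaw": 0.65}, {"dx": -5, "dy": -12, "dz": 30, "rx": 0, "ry": 0, "rz": 0, "jaw": 0.65}, {"dx": -15, "dy": -36, "dz": 0, "rx": 0, "ry": 0, "rz": 0, "jaw": 0.65}, {"dx": -15, "dy": -36, "dz": 0, "rx": 0, "ry": 0, "rz": 0, "jaw": 0.5}, {"dx": -15, "dy": -36, "dz": 0, "rx": 0, "ry": 0, "rz": 0, "jaw": 0.4}, {"dx": -15, "dy": -36, "dz": 0, "rx": 0, "ry": 0, "rz": 0, "jaw": 0.4}, {"dx": -15, "dy": -36, "dz": 0, "rx": 0, "ry": 0, "rz": 0, "jaw": 0.4}, {"dx": -15, "dy": -36, "dz": 0, "rx": 0, "ry": 0, "rz": 0, "jaw": 0.4}]'

```text
t: 7.93
tool_pos: [0.5122, -0.1447, 0.178]
orientation: [1.351, 1.558, 0.01]
wrist_force: [1.1, -0.1, 0.4]
width: 0.596
```

Call:
play_rows --motion '[{"dx": -15, "dy": -36, "dz": 0, "rx": 0, "ry": 0, "rz": 0, "jaw": 0.4}, {"dx": -15, "dy": -36, "dz": 0, "rx": 0, "ry": 0, "rz": 0, "jaw": 0.4}, {"dx": -13, "dy": -32, "dz": 0, "rx": 0, "ry": 0, "rz": 0, "jaw": 0.4}, {"dx": -6, "dy": -12, "dz": 0, "rx": 0, "ry": 0, "rz": 0, "jaw": 0.4}, {"dx": 0, "dy": 0, "dz": 0, "rx": 0, "ry": 0, "rz": 0, "jaw": 0.4}, {"dx": 0, "dy": 0, "dz": 0, "rx": 0, "ry": 0, "rz": 0, "jaw": 0.4}]'

```text
t: 8.43
tool_pos: [0.4568, -0.2728, 0.1802]
orientation: [1.083, 1.554, -0.268]
wrist_force: [-0.0, 0.7, -0.8]
width: 0.6
```

```bash
python3 - <<'E'
from h import *
s,R=st()
p,d=snapshot("scene");q,_=snapshot("top");cv2.imwrite("pics/r1.png",p);cv2.imwrite("pics/r1t.png",q)
cv2.imwrite("pics/r1c.png",cv2.resize(np.hstack([p[145:235,240:380],q[125:215,195:335]]),(784,252),interpolation=2))
for n in("scene","top"): print(proj(n,[[.6069,.0840,.120],[.6069,.084,.078]]))
E
```

```text
t 8.43 tcp [ 456.8 -272.8  180.2] x [ 0.017 -0.005 -1.   ] jaw [ 0.218 -0.976  0.008] yaw -77.4 F [-0.   0.7 -0.8] M [ 0.03  0.03 -0.02] w 0.6 q6 0.79
[[325.87520126 169.93560059]
 [324.13003287 185.01995199]]
[[240.5040888  167.08886521]
 [242.73444572 170.89230477]]
```

View pics/r1c.png

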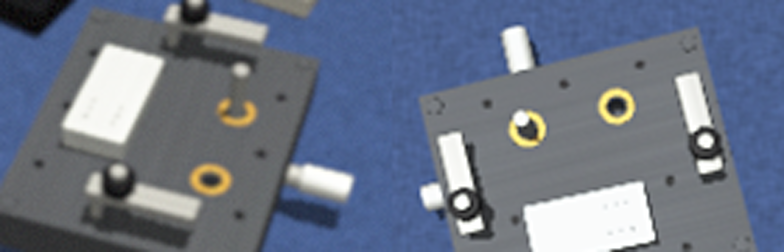

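Pin 1 stands home in the left hole: its top is at scene pixel (326,170), against (326,170) predicted. Now for pin 2.

Call:
play_rows --motion '[{"dx": -3.5, "dy": -20, "dz": -10, "rx": 0.3, "ry": 1.0, "rz": 0, "jaw": 0.4}, {"dx": 0, "dy": -4, "dz": -25, "rx": 0, "ry": 0, "rz": 0, "jaw": 0.4}, {"dx": 0, "dy": 0, "dz": -20, "rx": 0, "ry": 0, "rz": 0, "jaw": 0.4}, {"dx": 0, "dy": 0, "dz": -10, "rx": 0, "ry": 0, "rz": 0, "jaw": 0.4}, {"dx": 0, "dy": 0, "dz": 0, "rx": 0, "ry": 0, "rz": 0, "jaw": 0.4}, {"dx": 0, "dy": 0, "dz": 0, "rx": 0, "ry": 0, "rz": 0, "jaw": 0.4}]'

```text
t: 9.03
tool_pos: [0.4593, -0.2892, 0.1145]
orientation: [1.543, 1.567, 0.206]
wrist_force: [0.7, 0.7, 0.2]
width: 0.6
```

```bash
python3 -c "
from h import *
st()"
```

```text
t 9.03 tcp [ 459.3 -289.2  114.5] x [ 0.003  0.001 -1.   ] jaw [ 0.232 -0.973  0.   ] yaw -76.6 F [0.7 0.7 0.2] M [0.04 0.01 0.03] w 0.6 q6 0.75
```

Call:
play_rows --motion '[{"dx": -6, "dy": -8, "dz": -10, "rx": 0, "ry": 0, "rz": 0, "jaw": 0.4}, {"dx": 0, "dy": 0, "dz": -8, "rx": 0, "ry": 0, "rz": 0, "jaw": 0.4}, {"dx": 0, "dy": 0, "dz": 0, "rx": 0, "ry": 0, "rz": 0, "jaw": 0.4}, {"dx": 0, "dy": 0, "dz": 0, "rx": 0, "ry": 0, "rz": 0, "jaw": 0.4}]'

```text
t: 9.37
tool_pos: [0.455, -0.2966, 0.0969]
orientation: [1.145, 1.564, -0.188]
wrist_force: [-0.7, 0.0, 0.2]
width: 0.601
```

```bash
python3 -c "
from h import *
st()"
```

```text
t 9.37 tcp [ 455.  -296.6   96.9] x [ 0.007 -0.001 -1.   ] jaw [ 0.236 -0.972  0.003] yaw -76.4 F [-0.7  0.   0.2] M [ 0.03  0.02 -0.03] w 0.601 q6 0.73
```

Call:
play_rows --motion '[{"dx": -2, "dy": -0.5, "dz": -15, "rx": 0, "ry": 0.3, "rz": 0, "jaw": 0.4}, {"dx": 0, "dy": 0, "dz": -18, "rx": 0, "ry": 0, "rz": 0, "jaw": 0.4}, {"dx": 0, "dy": 0, "dz": -10, "rx": 0, "ry": 0, "rz": 0, "jaw": 0.4}, {"dx": 0, "dy": 0, "dz": -3, "rx": 0, "ry": 0, "rz": 0, "jaw": 0.4}, {"dx": 0, "dy": 0, "dz": 0, "rx": 0, "ry": 0, "rz": 0, "jaw": 0.6}, {"dx": 0, "dy": 0, "dz": 0, "rx": 0, "ry": 0, "rz": 0, "jaw": 0.7}]'

```text
t: 9.87
tool_pos: [0.4548, -0.2987, 0.0522]
orientation: [0.716, 1.562, -0.618]
wrist_force: [-0.3, 0.6, -0.0]
width: 0.33
```

```bash
python3 -c "
from h import *
st()"
```

```text
t 9.87 tcp [ 454.8 -298.7   52.2] x [ 0.007 -0.005 -1.   ] jaw [ 0.235 -0.972  0.007] yaw -76.4 F [-0.3  0.6 -0. ] M [ 0.01 -0.04  0.03] w 0.33 q6 0.73
```

Call:
play_rows --motion '[{"dx": -1.5, "dy": 1.5, "dz": -4.5, "rx": 0.3, "ry": 0.3, "rz": 0, "jaw": 0.7}, {"dx": 0, "dy": 0, "dz": 0, "rx": 0, "ry": 0, "rz": 0, "jaw": 0.9}, {"dx": 0, "dy": 0, "dz": 0, "rx": 0, "ry": 0, "rz": 0, "jaw": 1}, {"dx": 0, "dy": 0, "dz": 0, "rx": 0, "ry": 0, "rz": 0, "jaw": 1}, {"dx": 0, "dy": 0, "dz": 0, "rx": 0, "ry": 0, "rz": 0, "jaw": 1}, {"dx": 0, "dy": 0, "dz": 0, "rx": 0, "ry": 0, "rz": 0, "jaw": 1}]'

```text
t: 10.37
tool_pos: [0.4541, -0.2973, 0.0495]
orientation: [1.201, 1.567, -0.133]
wrist_force: [0.2, 0.3, -0.5]
width: 0.129
```

```bash
python3 -c "
from h import *
st()"
```

```text
t 10.37 tcp [ 454.1 -297.3   49.5] x [ 0.004 -0.001 -1.   ] jaw [ 0.235 -0.972  0.001] yaw -76.4 F [ 0.2  0.3 -0.5] M [0.05 0.06 0.01] w 0.129 q6 0.73
```

Call:
play_rows --motion '[{"dx": 0, "dy": 0, "dz": 25, "rx": 0, "ry": 0, "rz": 0, "jaw": 1}, {"dx": 0, "dy": 0, "dz": 38, "rx": 0, "ry": 0, "rz": 0, "jaw": 1}, {"dx": 0, "dy": 0, "dz": 38, "rx": 0, "ry": 0, "rz": 0, "jaw": 1}, {"dx": 4, "dy": 8, "dz": 30, "rx": 0, "ry": 0, "rz": 0, "jaw": 1}, {"dx": 18, "dy": 33, "dz": 10, "rx": 0, "ry": 0, "rz": 0, "jaw": 1}, {"dx": 18, "dy": 33, "dz": 5, "rx": 0, "ry": 0, "rz": 0, "jaw": 1}, {"dx": 18, "dy": 33, "dz": 4, "rx": 0, "ry": 0, "rz": 0, "jaw": 1}, {"dx": 18, "dy": 33, "dz": 4, "rx": 0, "ry": 0, "rz": 0, "jaw": 1}, {"dx": 18, "dy": 33, "dz": 4, "rx": 0, "ry": 0, "rz": 0, "jaw": 1}, {"dx": 18, "dy": 33, "dz": 4, "rx": 0, "ry": 0, "rz": 0, "jaw": 1}, {"dx": 18, "dy": 33, "dz": 4, "rx": 0, "ry": 0, "rz": 0, "jaw": 1}, {"dx": 18, "dy": 33, "dz": 4, "rx": 0, "ry": 0, "rz": 0, "jaw": 1}]'

```text
t: 11.37
tool_pos: [0.605, -0.0214, 0.2308]
orientation: [0.826, 1.554, -0.521]
wrist_force: [0.3, -0.2, -0.7]
width: 0.13
```

Call:
play_rows --motion '[{"dx": 10, "dy": 20, "dz": 4, "rx": 0, "ry": 0, "rz": 0, "jaw": 1}, {"dx": 0, "dy": 0, "dz": 0, "rx": 0, "ry": 0, "rz": 0, "jaw": 1}, {"dx": 0, "dy": 0, "dz": 0, "rx": 0, "ry": 0, "rz": 0, "jaw": 1}]'

```text
t: 11.62
tool_pos: [0.6191, 0.0073, 0.2355]
orientation: [1.037, 1.55, -0.301]
wrist_force: [-0.4, -0.4, -0.5]
width: 0.127
```

```bash
python3 -c "
from h import *
st()"
```

```text
t 11.62 tcp [619.1   7.3 235.5] x [ 0.02  -0.006 -1.   ] jaw [ 0.231 -0.973  0.01 ] yaw -76.7 F [-0.4 -0.4 -0.5] M [-0.02 -0.04  0.04] w 0.127 q6 1.34
```

Call:
play_rows --motion '[{"dx": 4, "dy": 7, "dz": -30, "rx": 0.3, "ry": 1.1, "rz": 0, "jaw": 1}, {"dx": 1, "dy": 1, "dz": -38, "rx": 0, "ry": 0, "rz": 0, "jaw": 1}, {"dx": 0, "dy": 0, "dz": -20, "rx": 0, "ry": 0, "rz": 0, "jaw": 1}, {"dx": 0, "dy": 0, "dz": 0, "rx": 0, "ry": 0, "rz": 0, "jaw": 1}, {"dx": 0, "dy": 0, "dz": 0, "rx": 0, "ry": 0, "rz": 0, "jaw": 1}]'

```text
t: 12.03
tool_pos: [0.6234, 0.0116, 0.147]
orientation: [0.801, 1.565, -0.539]
wrist_force: [-0.5, 0.5, 0.5]
width: 0.129
```

```bash
python3 -c "
from h import *
st()"
```

```text
t 12.03 tcp [623.4  11.6 147. ] x [ 0.005 -0.003 -1.   ] jaw [ 0.228 -0.974  0.004] yaw -76.8 F [-0.5  0.5  0.5] M [-0.01  0.05 -0.06] w 0.129 q6 1.34
```

Call:
play_rows --motion '[{"dx": 1.2, "dy": 4.6, "dz": -15, "rx": 0.2, "ry": 0.3, "rz": 0, "jaw": 1}, {"dx": 0, "dy": 0, "dz": 0, "rx": 0, "ry": 0, "rz": 0, "jaw": 1}, {"dx": 0, "dy": 0, "dz": 0, "rx": 0, "ry": 0, "rz": 0, "jaw": 1}]'

```text
t: 12.28
tool_pos: [0.6258, 0.0144, 0.134]
orientation: [1.479, 1.567, 0.136]
wrist_force: [-0.7, 0.1, -0.8]
width: 0.13
```

```bash
python3 -c "
from h import *
st()"
```

```text
t 12.28 tcp [625.8  14.4 134. ] x [ 0.004  0.001 -1.   ] jaw [ 0.226 -0.974  0.   ] yaw -76.9 F [-0.7  0.1 -0.8] M [-0.04  0.02 -0.07] w 0.13 q6 1.35
```

Call:
play_rows --motion '[{"dx": -1.2, "dy": 1.8, "dz": -9, "rx": 0, "ry": 0.2, "rz": 0, "jaw": 1}, {"dx": 0, "dy": 0, "dz": 0, "rx": 0, "ry": 0, "rz": 0, "jaw": 1}, {"dx": 0, "dy": 0, "dz": 0, "rx": 0, "ry": 0, "rz": 0, "jaw": 1}]'

```text
t: 12.53
tool_pos: [0.6258, 0.0161, 0.1265]
orientation: [1.454, 1.566, 0.111]
wrist_force: [0.4, -0.8, -0.4]
width: 0.13
```

```bash
python3 - <<'E'
from h import *
s,R=st()
p,d=snapshot("scene")
t=proj("scene",s["tool_pos"]+R[:,0]*.0415)[0];print("tip",t,"ring",proj("scene",[.6228,.0162,.078]))
hs=cv2.cvtColor(p,cv2.COLOR_BGR2HSV)
for dz in(.025,.03,.035):
    uv=proj("scene",s["tool_pos"]-[0,0,dz])[0];r=int(round(uv[1]));c=int(uv[0]);print(dz,uv,c-8,hs[r,c-8:c+9,2].tolist(),hs[r,c-8:c+9,1].tolist())
E
```

```text
t 12.53 tcp [625.8  16.1 126.5] x [ 0.004  0.    -1.   ] jaw [ 0.225 -0.974  0.001] yaw -77.0 F [ 0.4 -0.8 -0.4] M [-0.01 -0.    0.01] w 0.13 q6 1.35
tip [316.42826577 207.35099055] ring [[314.7538666  209.10367303]]
0.025 [316.95402584 201.46730253] 308 [56, 54, 57, 51, 61, 76, 92, 100, 101, 100, 95, 81, 86, 101, 108, 107, 102] [27, 14, 9, 10, 4, 13, 17, 13, 13, 13, 11, 9, 6, 10, 9, 12, 5]
0.03 [316.7666032  203.25597757] 308 [57, 48, 51, 60, 67, 82, 96, 101, 102, 100, 90, 79, 83, 103, 104, 107, 107] [18, 16, 0, 17, 27, 16, 8, 13, 18, 15, 11, 3, 6, 12, 5, 5, 10]
0.035 [316.58056278 205.03146142] 308 [60, 77, 97, 104, 102, 97, 98, 102, 106, 102, 97, 87, 79, 77, 82, 97, 103] [30, 76, 129, 142, 113, 60, 26, 10, 12, 25, 45, 76, 61, 10, 6, 13, 10]
```

Call:
play_rows --motion '[{"dx": -1, "dy": 0, "dz": -4, "rx": 0, "ry": 0.2, "rz": 0, "jaw": 1}, {"dx": 0, "dy": 0, "dz": -3, "rx": 0, "ry": 0, "rz": 0, "jaw": 1}]'

```text
t: 12.75
tool_pos: [0.6252, 0.0162, 0.1202]
orientation: [1.552, 1.568, 0.208]
wrist_force: [0.5, -0.2, -1.6]
width: 0.126
```

Call:
play_rows --motion '[{"dx": 0, "dy": 0, "dz": -2, "rx": 0, "ry": 0, "rz": 0, "jaw": 1}, {"dx": 0, "dy": 0, "dz": -3, "rx": 0, "ry": 0, "rz": 0, "jaw": 1}]'

```text
t: 12.92
tool_pos: [0.6253, 0.0163, 0.1149]
orientation: [1.511, 1.568, 0.168]
wrist_force: [0.3, 0.8, -0.8]
width: 0.129
```

Call:
play_rows --motion '[{"dx": 0, "dy": 0, "dz": -2, "rx": 0, "ry": 0, "rz": 0, "jaw": 1}, {"dx": 0, "dy": 0, "dz": -2, "rx": 0, "ry": 0, "rz": 0, "jaw": 1}]'

```text
t: 13.08
tool_pos: [0.6251, 0.0163, 0.1101]
orientation: [1.554, 1.568, 0.211]
wrist_force: [-0.7, -0.1, -0.7]
width: 0.13
```

Call:
play_rows --motion '[{"dx": 0, "dy": 0, "dz": -4, "rx": 0, "ry": 0, "rz": 0, "jaw": 1}, {"dx": 0, "dy": 0, "dz": -4, "rx": 0, "ry": 0, "rz": 0, "jaw": 1}]'

```text
t: 13.25
tool_pos: [0.6253, 0.0163, 0.1017]
orientation: [1.509, 1.568, 0.166]
wrist_force: [0.1, 0.5, -0.2]
width: 0.127
```

Call:
play_rows --motion '[{"dx": 0, "dy": 0, "dz": -4, "rx": 0, "ry": 0, "rz": 0, "jaw": 1}, {"dx": 0, "dy": 0, "dz": -4, "rx": 0, "ry": 0, "rz": 0, "jaw": 1}]'

```text
t: 13.42
tool_pos: [0.6253, 0.0163, 0.0927]
orientation: [1.518, 1.568, 0.175]
wrist_force: [-0.4, -0.7, 0.1]
width: 0.128
```

Call:
play_rows --motion '[{"dx": 0, "dy": 0, "dz": -2.5, "rx": 0, "ry": 0, "rz": 0, "jaw": 1}, {"dx": 0, "dy": 0, "dz": 0, "rx": 0, "ry": 0, "rz": 0, "jaw": 1}]'

```text
t: 13.58
tool_pos: [0.625, 0.0163, 0.0891]
orientation: [1.626, 1.569, 0.283]
wrist_force: [-0.5, 0.1, 1.7]
width: 0.126
```

Call:
play_rows --motion '[{"dx": 0, "dy": 0, "dz": 0, "rx": 0, "ry": 0, "rz": 0, "jaw": 0.65}, {"dx": 0, "dy": 0, "dz": 0, "rx": 0, "ry": 0, "rz": 0, "jaw": 0.65}, {"dx": 0, "dy": 0, "dz": 0, "rx": 0, "ry": 0, "rz": 0, "jaw": 0.65}, {"dx": 0, "dy": 0, "dz": 20, "rx": 0, "ry": 0, "rz": 0, "jaw": 0.65}, {"dx": 0, "dy": 0, "dz": 35, "rx": 0, "ry": 0, "rz": 0, "jaw": 0.65}, {"dx": -8, "dy": 0, "dz": 25, "rx": 0, "ry": 0, "rz": 0, "jaw": 0.65}, {"dx": -33, "dy": 1, "dz": 0, "rx": 0, "ry": 0, "rz": 0, "jaw": 1}, {"dx": -35, "dy": 1, "dz": 0, "rx": 0, "ry": 0, "rz": 0, "jaw": 1}, {"dx": -35, "dy": 1, "dz": 0, "rx": 0, "ry": 0, "rz": 0, "jaw": 1}, {"dx": -24, "dy": 1, "dz": 0, "rx": 0, "ry": 0, "rz": 0, "jaw": 1}, {"dx": 0, "dy": 0, "dz": 0, "rx": 0, "ry": 0, "rz": 0, "jaw": 1}, {"dx": 0, "dy": 0, "dz": 0, "rx": 0, "ry": 0, "rz": 0, "jaw": 1}]'

```text
t: 14.58
tool_pos: [0.4856, 0.0203, 0.1734]
orientation: [1.42, 1.564, 0.076]
wrist_force: [1.0, 0.1, 0.3]
width: -0.004
```

```bash
python3 - <<'E'
from h import *
s,R=st()
p,d=snapshot("scene");q,_=snapshot("top");cv2.imwrite("pics/r2.png",p);cv2.imwrite("pics/r2t.png",q)
cv2.imwrite("pics/r2c.png",cv2.resize(np.hstack([p[130:240,235:380],q[125:235,195:340]]),(783,297),interpolation=2))
print(proj("scene",[[.6229,.0164,.120],[.6069,.0843,.12]]),proj("top",[[.6229,.0164,.120],[.6069,.0843,.12]]))
H,S,V=cv2.split(cv2.cvtColor(p,cv2.COLOR_BGR2HSV))
E
```

```text
t 14.58 tcp [485.6  20.3 173.4] x [ 0.007  0.001 -1.   ] jaw [ 0.226 -0.974  0.001] yaw -77.0 F [1.  0.1 0.3] M [-0.06 -0.02  0.03] w -0.004 q6 1.36
[[316.38289964 194.02864095]
 [325.94737401 169.84697064]] [[273.68251046 158.77670198]
 [240.35676384 167.09132127]]
```

View pics/r2c.png

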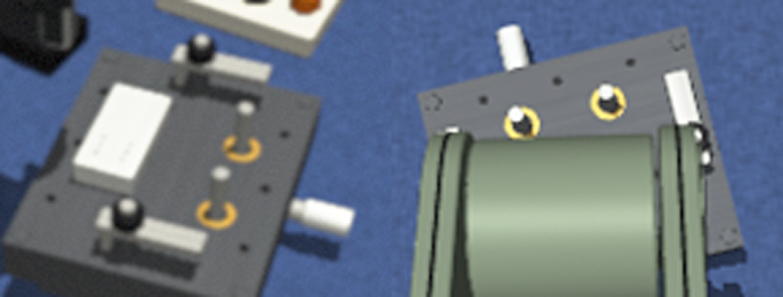

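Both pins are home in the brass rings, with tops at scene (316,194) and (326,169), as predicted. Now I lower the closed fingers behind the block.

Call:
play_rows --motion '[{"dx": 0, "dy": 1, "dz": -30, "rx": 0, "ry": 0.4, "rz": 0.4, "jaw": 1}, {"dx": 0, "dy": 0, "dz": -30, "rx": 0, "ry": 0, "rz": 0, "jaw": 1}, {"dx": 0, "dy": 0, "dz": -14, "rx": 0, "ry": 0, "rz": 0, "jaw": 1}, {"dx": 0, "dy": 0, "dz": -4, "rx": 0, "ry": 0, "rz": 0, "jaw": 1}, {"dx": 0, "dy": 0, "dz": 0, "rx": 0, "ry": 0, "rz": 0, "jaw": 1}, {"dx": 0, "dy": 0, "dz": 0, "rx": 0, "ry": 0, "rz": 0, "jaw": 1}]'

```text
t: 15.18
tool_pos: [0.4966, 0.0211, 0.0938]
orientation: [1.399, 1.56, 0.062]
wrist_force: [-0.4, 0.5, 1.4]
width: -0.003
```

```bash
cat >> h.py <<'E'
def fx():
    s,R=st();u=np.array([.973,.231]);v=np.array([-.231,.973]);r=s["tool_pos"][:2]-[.5712,.0400]
    print("fixture x,y mm",np.round([r@u*1000,r@v*1000],1),"Fu,Fv",np.round([s["wrist_force"][:2]@u,s["wrist_force"][:2]@v],1))
E
python3 -c "
from h import *
fx()"
```

```text
t 15.18 tcp [496.6  21.1  93.8] x [ 0.011  0.001 -1.   ] jaw [ 0.232 -0.973  0.002] yaw -76.6 F [-0.4  0.5  1.4] M [-0.04 -0.01  0.02] w -0.003 q6 1.36
fixture x,y mm [-76.9  -1.2] Fu,Fv [-0.2  0.6]
```

Call:
play_rows --motion '[{"dx": -3, "dy": 2, "dz": -5, "rx": 0, "ry": 0.6, "rz": 0, "jaw": 1}, {"dx": 0, "dy": 0, "dz": 0, "rx": 0, "ry": 0, "rz": 0, "jaw": 1}, {"dx": 0, "dy": 0, "dz": 0, "rx": 0, "ry": 0, "rz": 0, "jaw": 1}]'

```text
t: 15.43
tool_pos: [0.4963, 0.0233, 0.0904]
orientation: [1.534, 1.566, 0.197]
wrist_force: [-0.0, -0.5, -0.2]
width: -0.0
```

```bash
python3 -c "
from h import *
fx()"
```

```text
t 15.43 tcp [496.3  23.3  90.4] x [ 0.004  0.001 -1.   ] jaw [ 0.232 -0.973  0.   ] yaw -76.6 F [-0.  -0.5 -0.2] M [-0.01 -0.02 -0.04] w -0.0 q6 1.36
fixture x,y mm [-76.8   1.1] Fu,Fv [-0.1 -0.5]
```

Call:
play_rows --motion '[{"dx": 0, "dy": 0.5, "dz": -3, "rx": 0, "ry": 0.2, "rz": 0, "jaw": 1}, {"dx": 2, "dy": 0.5, "dz": 0, "rx": 0, "ry": 0, "rz": 0, "jaw": 1}, {"dx": 3, "dy": 0.7, "dz": 0, "rx": 0, "ry": 0, "rz": 0, "jaw": 1}, {"dx": 3, "dy": 0.7, "dz": 0, "rx": 0, "ry": 0, "rz": 0, "jaw": 1}, {"dx": 3, "dy": 0.7, "dz": 0, "rx": 0, "ry": 0, "rz": 0, "jaw": 1}, {"dx": 3, "dy": 0.7, "dz": 0, "rx": 0, "ry": 0, "rz": 0, "jaw": 1}, {"dx": 3, "dy": 0.7, "dz": 0, "rx": 0, "ry": 0, "rz": 0, "jaw": 1}, {"dx": 3, "dy": 0.7, "dz": 0, "rx": 0, "ry": 0, "rz": 0, "jaw": 1}, {"dx": 3, "dy": 0.7, "dz": 0, "rx": 0, "ry": 0, "rz": 0, "jaw": 1}, {"dx": 2, "dy": 0.5, "dz": 0, "rx": 0, "ry": 0, "rz": 0, "jaw": 1}, {"dx": 0, "dy": 0, "dz": 0, "rx": 0, "ry": 0, "rz": 0, "jaw": 1}]'

```text
t: 16.35
tool_pos: [0.5231, 0.0302, 0.0886]
orientation: [-2.661, 1.57, 2.286]
wrist_force: [-1.5, -0.3, 0.6]
width: -0.002
```

```bash
python3 -c "
from h import *
fx()
p,d=snapshot('scene');cv2.imwrite('pics/push1.png',cv2.resize(p[130:240,235:380],(783,594),interpolation=2))"
```

```text
t 16.35 tcp [523.1  30.2  88.6] x [-0.  0. -1.] jaw [ 0.232 -0.973 -0.   ] yaw -76.6 F [-1.5 -0.3  0.6] M [-0.01  0.15  0.05] w -0.002 q6 1.37
fixture x,y mm [-49.    1.6] Fu,Fv [-1.6  0. ]
```

View pics/push1.png

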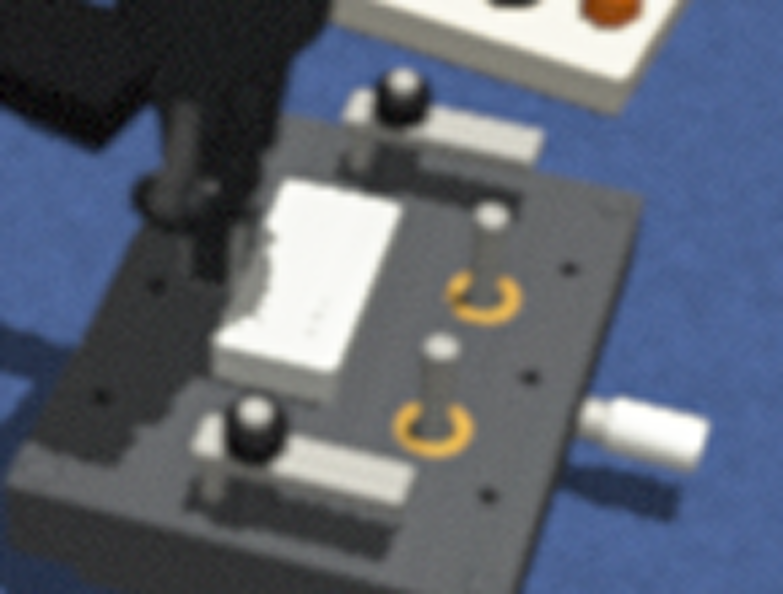

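The block (crop 310,275) is moving squarely ahead of the finger, with about 1.6 N of friction and some 30 mm still to go.

Call:
play_rows --motion '[{"dx": 3, "dy": 0.7, "dz": 0, "rx": 0, "ry": 0, "rz": 0, "jaw": 1}, {"dx": 3, "dy": 0.7, "dz": 0, "rx": 0, "ry": 0, "rz": 0, "jaw": 1}, {"dx": 3, "dy": 0.7, "dz": 0, "rx": 0, "ry": 0, "rz": 0, "jaw": 1}, {"dx": 3, "dy": 0.7, "dz": 0, "rx": 0, "ry": 0, "rz": 0, "jaw": 1}, {"dx": 3, "dy": 0.7, "dz": 0, "rx": 0, "ry": 0, "rz": 0, "jaw": 1}, {"dx": 2, "dy": 0.4, "dz": 0, "rx": 0, "ry": 0, "rz": 0, "jaw": 1}, {"dx": 2, "dy": 0.4, "dz": 0, "rx": 0, "ry": 0, "rz": 0, "jaw": 1}, {"dx": 1, "dy": 0.2, "dz": 0, "rx": 0, "ry": 0, "rz": 0, "jaw": 1}]'

```text
t: 17.07
tool_pos: [0.5443, 0.0351, 0.0886]
orientation: [-1.921, 1.569, 3.026]
wrist_force: [-1.9, 0.3, 0.8]
width: -0.004
```

```bash
python3 - <<'E'
from h import *
fx()
p,d=snapshot('scene')
H,S,V=cv2.split(cv2.cvtColor(p,cv2.COLOR_BGR2HSV))
for c,a,m in blobs(((S<40)&(V>170)).astype(np.uint8),(255,150,330,212),150):
    # front edge of block top: rightmost white px per row -> world at z=.098
    ys=np.unique(np.nonzero(m)[0]);pts=np.array([[np.nonzero(m[y])[0].max()+.5,y] for y in ys],float)
    w=ray("scene",pts,.098)[:,:2]-[.5712,.04];f=w@np.array([[.973,-.231],[.231,.973]])*1000
    print(c,a);print(np.round(f[::3],1).tolist())
E
```

```text
t 17.07 tcp [544.3  35.1  88.6] x [-0.002  0.    -1.   ] jaw [ 0.232 -0.973 -0.001] yaw -76.6 F [-1.9  0.3  0.8] M [-0.09  0.28  0.01] w -0.004 q6 1.38
fixture x,y mm [-27.3   1.5] Fu,Fv [-1.7  0.7]
[303.36402266 183.20113314] 706
[[-7.3, 53.1], [22.0, 54.0], [28.2, 46.9], [28.6, 37.8], [29.0, 28.8], [29.4, 20.0], [29.8, 11.2], [30.2, 2.6], [30.6, -6.0], [29.2, -15.1], [29.5, -23.5], [29.9, -31.8]]
```

Call:
play_rows --motion '[{"dx": 1.5, "dy": 0.3, "dz": 0, "rx": 0, "ry": 0, "rz": 0, "jaw": 1}, {"dx": 1.5, "dy": 0.3, "dz": 0, "rx": 0, "ry": 0, "rz": 0, "jaw": 1}, {"dx": 1.5, "dy": 0.3, "dz": 0, "rx": 0, "ry": 0, "rz": 0, "jaw": 1}, {"dx": 1, "dy": 0.2, "dz": 0, "rx": 0, "ry": 0, "rz": 0, "jaw": 1}]'

```text
t: 17.45
tool_pos: [0.5499, 0.0363, 0.0886]
orientation: [-1.867, 1.569, 3.079]
wrist_force: [-1.3, -0.7, 0.5]
width: 0.0
```

Call:
play_rows --motion '[{"dx": 0.7, "dy": 0.2, "dz": 0, "rx": 0, "ry": 0, "rz": 0, "jaw": 1}, {"dx": 0.7, "dy": 0.2, "dz": 0, "rx": 0, "ry": 0, "rz": 0, "jaw": 1}]'

```text
t: 17.62
tool_pos: [0.5515, 0.0367, 0.0886]
orientation: [-1.846, 1.568, 3.101]
wrist_force: [-1.7, -0.0, 1.4]
width: -0.002
```

```bash
python3 -c "
from h import *
fx()"
```

```text
t 17.62 tcp [551.5  36.7  88.6] x [-0.002  0.    -1.   ] jaw [ 0.232 -0.973 -0.001] yaw -76.6 F [-1.7 -0.   1.4] M [-0.08  0.27 -0.05] w -0.002 q6 1.38
fixture x,y mm [-20.    1.3] Fu,Fv [-1.6  0.4]
```

Call:
play_rows --motion '[{"dx": 0.6, "dy": 0.1, "dz": 0, "rx": 0, "ry": 0, "rz": 0, "jaw": 1}]'

```text
t: 17.7
tool_pos: [0.5521, 0.0368, 0.0886]
orientation: [-1.841, 1.568, 3.106]
wrist_force: [-1.6, -0.3, 1.4]
width: 0.004
```

Call:
play_rows --motion '[{"dx": 0.5, "dy": 0.1, "dz": 0, "rx": 0, "ry": 0, "rz": 0, "jaw": 1}]'

```text
t: 17.78
tool_pos: [0.5526, 0.0369, 0.0886]
orientation: [-1.849, 1.568, 3.097]
wrist_force: [-2.4, -0.3, 1.9]
width: 0.001
```

Call:
play_rows --motion '[{"dx": 0.5, "dy": 0.1, "dz": 0, "rx": 0, "ry": 0, "rz": 0, "jaw": 1}]'

```text
t: 17.87
tool_pos: [0.5531, 0.037, 0.0886]
orientation: [-1.85, 1.568, 3.097]
wrist_force: [-1.5, -1.2, 1.2]
width: 0.002
```

Call:
play_rows --motion '[{"dx": 0.5, "dy": 0.1, "dz": 0, "rx": 0, "ry": 0, "rz": 0, "jaw": 1}]'

```text
t: 17.95
tool_pos: [0.5537, 0.0371, 0.0886]
orientation: [-1.852, 1.568, 3.095]
wrist_force: [-1.7, -0.4, 1.1]
width: 0.002
```

Call:
play_rows --motion '[{"dx": 0.5, "dy": 0.1, "dz": 0, "rx": 0, "ry": 0, "rz": 0, "jaw": 1}]'

```text
t: 18.03
tool_pos: [0.5541, 0.0372, 0.0886]
orientation: [-1.847, 1.568, 3.1]
wrist_force: [-1.8, -1.3, 0.9]
width: -0.002
```

Call:
play_rows --motion '[{"dx": 0.5, "dy": 0.1, "dz": 0, "rx": 0, "ry": 0, "rz": 0, "jaw": 1}]'

```text
t: 18.12
tool_pos: [0.5544, 0.0373, 0.0886]
orientation: [-1.846, 1.567, 3.101]
wrist_force: [-1.4, -0.3, 2.9]
width: 0.002
```

Call:
play_rows --motion '[{"dx": 0.5, "dy": 0.1, "dz": 0, "rx": 0, "ry": 0, "rz": 0, "jaw": 1}]'

```text
t: 18.2
tool_pos: [0.5547, 0.0375, 0.0886]
orientation: [-1.858, 1.567, 3.089]
wrist_force: [-3.3, -0.3, 1.8]
width: 0.001
```

Call:
play_rows --motion '[{"dx": 0.5, "dy": 0.1, "dz": 0, "rx": 0, "ry": 0, "rz": 0, "jaw": 1}]'

```text
t: 18.28
tool_pos: [0.5549, 0.0376, 0.0886]
orientation: [-1.845, 1.566, 3.102]
wrist_force: [-3.7, 0.2, 2.2]
width: -0.005
```

Call:
play_rows --motion '[{"dx": 0.5, "dy": 0.1, "dz": 0, "rx": 0, "ry": 0, "rz": 0, "jaw": 1}]'

```text
t: 18.37
tool_pos: [0.5549, 0.0376, 0.0886]
orientation: [-1.801, 1.565, -3.138]
wrist_force: [-3.0, -0.8, 2.5]
width: -0.001
```

Call:
play_rows --motion '[{"dx": 0.5, "dy": 0.1, "dz": 0, "rx": 0, "ry": 0, "rz": 0, "jaw": 1}]'

```text
t: 18.45
tool_pos: [0.5549, 0.0376, 0.0886]
orientation: [-1.769, 1.564, -3.105]
wrist_force: [-3.7, 0.1, 2.7]
width: 0.002
```

Call:
play_rows --motion '[{"dx": 0.5, "dy": 0.1, "dz": 0, "rx": 0, "ry": 0, "rz": 0, "jaw": 1}]'

```text
t: 18.53
tool_pos: [0.555, 0.0376, 0.0886]
orientation: [-1.751, 1.563, -3.087]
wrist_force: [-4.0, -1.3, 4.0]
width: 0.003
```

Call:
play_rows --motion '[{"dx": 0.5, "dy": 0.1, "dz": 0, "rx": 0, "ry": 0, "rz": 0, "jaw": 1}]'

```text
t: 18.62
tool_pos: [0.555, 0.0376, 0.0886]
orientation: [-1.74, 1.561, -3.076]
wrist_force: [-5.4, -1.5, 4.4]
width: -0.003
```

```bash
python3 -c "
from h import *
fx()"
```

```text
t 18.62 tcp [555.   37.6  88.6] x [-0.009 -0.001 -1.   ] jaw [ 0.232 -0.973 -0.002] yaw -76.6 F [-5.4 -1.5  4.4] M [-0.18  0.74  0.04] w -0.003 q6 1.38
fixture x,y mm [-16.3   1.5] Fu,Fv [-5.6 -0.2]
```

Call:
play_rows --motion '[{"dx": 0.6, "dy": 0.14, "dz": 0, "rx": 0, "ry": -0.3, "rz": 0, "jaw": 1}]'

```text
t: 18.7
tool_pos: [0.5551, 0.0377, 0.0885]
orientation: [-1.651, 1.565, -2.987]
wrist_force: [-5.5, -0.5, 3.4]
width: -0.003
```

Call:
play_rows --motion '[{"dx": 0.6, "dy": 0.14, "dz": 0, "rx": 0, "ry": -0.3, "rz": 0, "jaw": 1}]'

```text
t: 18.78
tool_pos: [0.5551, 0.0377, 0.0885]
orientation: [-1.153, 1.569, -2.489]
wrist_force: [-5.9, -1.4, 3.8]
width: 0.0
```

Call:
play_rows --motion '[{"dx": 0.8, "dy": 0.2, "dz": 0, "rx": 0, "ry": -0.3, "rz": 0, "jaw": 1}]'

```text
t: 18.87
tool_pos: [0.5551, 0.0377, 0.0885]
orientation: [0.735, 1.568, -0.601]
wrist_force: [-5.8, -0.9, 3.9]
width: 0.001
```

```bash
python3 -c "
from h import *
fx()"
```

```text
t 18.87 tcp [555.1  37.7  88.5] x [ 0.002 -0.002 -1.   ] jaw [ 0.233 -0.973  0.002] yaw -76.6 F [-5.8 -0.9  3.9] M [-0.23  0.96 -0.02] w 0.001 q6 1.39
fixture x,y mm [-16.2   1.5] Fu,Fv [-5.8  0.4]
```

Call:
play_rows --motion '[{"dx": 1.2, "dy": 0.28, "dz": 0.2, "rx": 0, "ry": -0.1, "rz": 0, "jaw": 1}]'

```text
t: 18.95
tool_pos: [0.5551, 0.0377, 0.0885]
orientation: [0.451, 1.568, -0.885]
wrist_force: [-5.6, -1.0, 2.7]
width: -0.0
```

Call:
play_rows --motion '[{"dx": 1.5, "dy": 0.35, "dz": 0.2, "rx": 0, "ry": -0.1, "rz": 0, "jaw": 1}]'

```text
t: 19.03
tool_pos: [0.5552, 0.0377, 0.0885]
orientation: [-0.198, 1.568, -1.534]
wrist_force: [-8.1, -1.8, 5.2]
width: 0.002
```

```bash
python3 -c "
from h import *
fx()"
```

```text
t 19.03 tcp [555.2  37.7  88.5] x [ 0.    -0.003 -1.   ] jaw [ 0.233 -0.973  0.003] yaw -76.5 F [-8.1 -1.8  5.2] M [-0.4   1.13  0.01] w 0.002 q6 1.39
fixture x,y mm [-16.1   1.5] Fu,Fv [-8.3  0.1]
```

Call:
play_rows --motion '[{"dx": 2.0, "dy": 0.45, "dz": 0.3, "rx": -0.1, "ry": -0.1, "rz": 0, "jaw": 1}]'

```text
t: 19.12
tool_pos: [0.5552, 0.0377, 0.0885]
orientation: [-0.688, 1.565, -2.024]
wrist_force: [-8.4, -2.3, 5.6]
width: 0.002
```

```bash
python3 - <<'E'
from h import *
fx()
for i in range(8):
    p,d=snapshot("scene")
    if i%2: fx()
cv2.imwrite("pics/e1.png",p)
H,S,V=cv2.split(cv2.cvtColor(p,cv2.COLOR_BGR2HSV))
for c,a,m in blobs(((S<40)&(V>170)).astype(np.uint8),(255,150,330,212),150):
    ys=np.unique(np.nonzero(m)[0]);pts=np.array([[np.nonzero(m[y])[0].max()+.5,y] for y in ys],float)
    w=ray("scene",pts,.098)[:,:2]-[.5712,.04];f=w@np.array([[.973,-.231],[.231,.973]])*1000
    print(c,a);print(np.round(f[::3],1).tolist())
E
```

```text
t 19.12 tcp [555.2  37.7  88.5] x [-0.003 -0.005 -1.   ] jaw [ 0.233 -0.972  0.005] yaw -76.5 F [-8.4 -2.3  5.6] M [-0.39  1.32 -0.01] w 0.002 q6 1.39
fixture x,y mm [-16.1   1.5] Fu,Fv [-8.7 -0.3]
t 19.22 tcp [555.2  37.7  88.5] x [-0.003 -0.005 -1.   ] jaw [ 0.233 -0.972  0.005] yaw -76.5 F [-8.  -2.1  5.3] M [-0.36  1.27  0.  ] w -0.006 q6 1.39
fixture x,y mm [-16.1   1.5] Fu,Fv [-8.3 -0.2]
t 19.32 tcp [555.2  37.8  88.5] x [-0.003 -0.005 -1.   ] jaw [ 0.233 -0.972  0.005] yaw -76.5 F [-8.6 -1.4  5.3] M [-0.39  1.22  0.01] w -0.001 q6 1.39
fixture x,y mm [-16.1   1.5] Fu,Fv [-8.6  0.6]
t 19.42 tcp [555.2  37.7  88.5] x [-0.002 -0.005 -1.   ] jaw [ 0.233 -0.972  0.005] yaw -76.5 F [-8.4 -2.   4.6] M [-0.33  1.29 -0.05] w -0.001 q6 1.39
fixture x,y mm [-16.1   1.5] Fu,Fv [-8.6  0. ]
t 19.52 tcp [555.2  37.7  88.5] x [-0.002 -0.005 -1.   ] jaw [ 0.233 -0.972  0.005] yaw -76.5 F [-8.1 -2.5  4.7] M [-0.32  1.28 -0.03] w -0.0 q6 1.39
fixture x,y mm [-16.1   1.5] Fu,Fv [-8.5 -0.5]
[308.86134454 184.6372549 ] 714
[[3.2, 53.6], [28.6, 53.2], [38.5, 47.4], [40.7, 39.0], [39.2, 29.4], [41.4, 21.2], [39.9, 11.8], [40.2, 3.1], [40.5, -5.4], [48.2, -11.3], [39.4, -22.9], [39.7, -31.1]]
```

Call:
play_rows --motion '[{"dx": 2.6, "dy": 0.6, "dz": 0.6, "rx": 0.3, "ry": -0.15, "rz": 0, "jaw": 1}, {"dx": 2.8, "dy": 0.65, "dz": 0.6, "rx": 0, "ry": -0.15, "rz": 0, "jaw": 1}]'

```text
t: 19.68
tool_pos: [0.5552, 0.0379, 0.0886]
orientation: [-1.586, 1.561, -2.921]
wrist_force: [-10.7, -2.9, 5.3]
width: 0.001
```

```bash
python3 - <<'E'
from h import *
fx()
for i in range(3): snapshot("top")
fx()
E
```

```text
t 19.68 tcp [555.2  37.9  88.6] x [-0.01  -0.002 -1.   ] jaw [ 0.234 -0.972 -0.   ] yaw -76.5 F [-10.7  -2.9   5.3] M [-0.47  1.48 -0.01] w 0.001 q6 1.38
fixture x,y mm [-16.1   1.6] Fu,Fv [-11.1  -0.3]
t 19.83 tcp [555.2  37.9  88.6] x [-0.009 -0.002 -1.   ] jaw [ 0.234 -0.972  0.   ] yaw -76.5 F [-9.3 -2.6  4.6] M [-0.43  1.45 -0.04] w -0.002 q6 1.38
fixture x,y mm [-16.    1.6] Fu,Fv [-9.7 -0.4]
```

Call:
play_rows --motion '[{"dx": 3.4, "dy": 0.8, "dz": 0.8, "rx": 0.1, "ry": -0.5, "rz": 0, "jaw": 1}, {"dx": 3.8, "dy": 0.9, "dz": 0.8, "rx": 0, "ry": -0.4, "rz": 0, "jaw": 1}]'

```text
t: 20.0
tool_pos: [0.5553, 0.0379, 0.0886]
orientation: [-1.451, 1.56, -2.785]
wrist_force: [-11.6, -3.6, 5.9]
width: -0.003
```

```bash
python3 - <<'E'
from h import *
fx()
for i in range(5): snapshot("top")
fx()
E
```

```text
t 20.0 tcp [555.3  37.9  88.6] x [-0.01  -0.004 -1.   ] jaw [ 0.234 -0.972  0.001] yaw -76.4 F [-11.6  -3.6   5.9] M [-0.62  1.85  0.  ] w -0.003 q6 1.39
fixture x,y mm [-16.    1.7] Fu,Fv [-12.1  -0.8]
t 20.25 tcp [555.3  37.9  88.6] x [-0.01  -0.004 -1.   ] jaw [ 0.234 -0.972  0.001] yaw -76.4 F [-10.9  -3.4   5.6] M [-0.51  1.78  0.02] w -0.003 q6 1.39
fixture x,y mm [-16.    1.7] Fu,Fv [-11.4  -0.8]
```

Call:
play_rows --motion '[{"dx": 4.4, "dy": 1.0, "dz": 1.2, "rx": 0.1, "ry": -0.7, "rz": 0, "jaw": 1}, {"dx": 5.0, "dy": 1.1, "dz": 1.2, "rx": 0, "ry": -0.6, "rz": 0, "jaw": 1}]'

```text
t: 20.42
tool_pos: [0.5553, 0.0381, 0.0886]
orientation: [-1.234, 1.56, -2.568]
wrist_force: [-13.4, -4.6, 6.1]
width: -0.0
```

```bash
python3 - <<'E'
from h import *
fx()
for i in range(6): p,_=snapshot("scene")
fx()
cv2.imwrite('pics/e2.png',cv2.resize(p[130:240,235:380],(783,594),interpolation=2))
E
```

```text
t 20.42 tcp [555.3  38.1  88.6] x [-0.009 -0.006 -1.   ] jaw [ 0.235 -0.972  0.004] yaw -76.4 F [-13.4  -4.6   6.1] M [-0.73  2.23 -0.05] w -0.0 q6 1.39
fixture x,y mm [-15.9   1.8] Fu,Fv [-14.1  -1.3]
t 20.72 tcp [555.3  38.   88.6] x [-0.009 -0.006 -1.   ] jaw [ 0.235 -0.972  0.004] yaw -76.4 F [-12.4  -3.9   4.5] M [-0.67  2.1  -0.03] w 0.002 q6 1.39
fixture x,y mm [-15.9   1.8] Fu,Fv [-13.   -0.9]
```

View pics/e2.png

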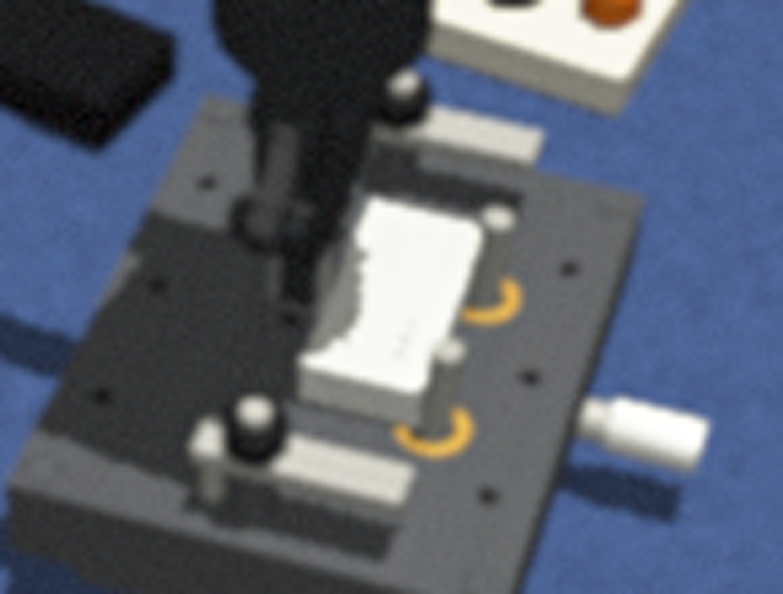

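Call:
play_rows --motion '[{"dx": 5.6, "dy": 1.3, "dz": 1.2, "rx": 0.2, "ry": -0.7, "rz": 0, "jaw": 1}]'

```text
t: 20.8
tool_pos: [0.5553, 0.0381, 0.0885]
orientation: [-1.341, 1.56, -2.674]
wrist_force: [-15.1, -5.5, 7.8]
width: 0.001
```

```bash
python3 - <<'E'
from h import *
fx()
for i in range(20): p,_=snapshot("scene")
fx()
q=cv2.imread("pics/r2.png")
# pin tops & gauges unchanged?
def tops(im):
    H,S,V=cv2.split(cv2.cvtColor(im,cv2.COLOR_BGR2HSV))
    for x,y in((316,194),(326,170)):
        m=((V>115)&(S<60)).astype(np.uint8)[y-5:y+3,x-2:x+6];k=cv2.moments(m,True);print(round(x-2+k["m10"]/k["m00"],1),round(y-5+k["m01"]/k["m00"],1),m.sum())
tops(q);tops(p)
H,S,V=cv2.split(cv2.cvtColor(p,cv2.COLOR_BGR2HSV))
for c,a,m in blobs(((S<40)&(V>170)).astype(np.uint8),(255,150,330,212),150):
    ys=np.unique(np.nonzero(m)[0]);pts=np.array([[np.nonzero(m[y])[0].max()+.5,y] for y in ys],float)
    f=(ray("scene",pts,.098)[:,:2]-[.5712,.04])@np.array([[.973,-.231],[.231,.973]])*1000
    k=(f[:,1]<42)&(f[:,1]>-32)&(f[:,0]<41.5);print("slope rad",np.polyfit(f[k,1],f[k,0],1))
E
```

```text
t 20.8 tcp [555.3  38.1  88.5] x [-0.01  -0.005 -1.   ] jaw [ 0.236 -0.972  0.003] yaw -76.4 F [-15.1  -5.5   7.8] M [-0.89  2.41 -0.01] w 0.001 q6 1.39
fixture x,y mm [-15.9   1.8] Fu,Fv [-16.   -1.9]
t 21.8 tcp [555.4  38.1  88.6] x [-0.01  -0.005 -1.   ] jaw [ 0.236 -0.972  0.002] yaw -76.4 F [-13.2  -3.9   6.4] M [-0.79  2.28 -0.04] w -0.004 q6 1.39
fixture x,y mm [-15.8   1.8] Fu,Fv [-13.8  -0.8]
316.8 193.6 35
326.0 169.8 23
317.1 192.7 56
326.7 170.2 30
slope rad [9.71821513e-03 4.03058069e+01]
```

```bash
python3 -c "
from h import *
print(finish_job()); fx()"
```

```text
the job is handed in; nothing more can be done
None
the job is handed in; nothing more can be done
```

I put both locating pins home in the brass-ringed holes, pushed the sample block up against them, and handed the job in while still pushing. The clock read about 22 s of the 72 s allowed.

**Pins:** both went in with almost no force. Their tops showed within about a pixel (roughly 2 mm) of where home pins should be, before the push and again after it.

**Block:** it is flat on the plate and square to the fixture within about 0.01 rad. Its front face measured about 40 mm, against 39 mm expected for contact. The camera calibration is only good to about 2 mm, so these agree.

**Push:** the force was about 14 N along the fixture's x axis, a little under the 15 N asked. Over the last second it drifted down from 16 N to 13.8 N. It acts about 2 mm off midway between the pins.

**Limits of the checks:**
- **Pin forces:** I could not measure the force on each pin. From the push position I expect about 5 to 8 N on each.
- **Downward force:** the fingers also press the block down with about 6 N. Friction on the plate may therefore take some of the push.
- **Rest of the scene:** I did not measure the gauges, specimens, spare block or mouse again at the end. The first grasp had to be redone after the hand rose about 14 mm while closing, but no large force showed.

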